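Cam-clamp a cooker lid in the service jig

ROBOT

A 7-joint arm with a two-finger parallel gripper is mounted at the origin on the work surface. World frame = base frame: x ahead of the robot, y to its left, z up, the work surface at z = 0. Lengths are in m, angles in rad, forces in N, time in s.
With the tool pointing down it reaches from about 0.4 to 0.875 m from the base axis. Payload 19.3 kg.
Tool frame: the origin (TCP) lies at the very end of the fingers, on their centre line; the grasp point (between the pads) lies 19 mm behind it; z points along the fingers, y is the line along which they close (so a half turn about z gives the same grasp; the last joint's range is limited). The gripper opens to 85 mm and grips with 20 to 120 N. Pads are 22 mm wide; open, the fingers measure 114 mm over their backs; the gripper's body (76 mm by 85 mm) begins 54 mm behind the grasp point. The pads swing forward as they close: fully open they stand 13 mm farther back than shut.
Start: joints at [1.047, 0.521, -0.036, 1.599, 0.021, 1.021, -0.113], TCP at [0.274, -0.562, 0.231] pointing down, gripper open.
Joint ranges: [-2.91, 2.91], [-0.3, 2.13], [-1.5, 1.42], [0.17, 2.43], [-1.26, 4.41], [0.16, 1.93], [-2.52, 2.52]. Speed limits (rad/s): [1.89, 1.89, 2.39, 2.39, 3.01, 3.01, 3.01].

INTERFACE

Orientations are given as [roll, pitch, yaw] about the fixed x, y, z axes, in that order (R = Rz(yaw) Ry(pitch) Rx(roll)).
In Python, from workcell import bot gives the robot as it stands.
- The arm moves only by the tool carry_out, never from a script. Its argument "rows" is a list that holds one entry, the list of rows, each a list of 4 numbers: the shift along the tool's x, y, z in m, then the turn about the tool's z in degrees. In form: [[[x, y, z, twist], ...]]. A call has 1 to 12 rows; each row is the pose to reach, as a shift and turn from the pose commanded when the call began, along the tool's axes at that moment; what a row does not reach only later rows make up. A row lasts 1/12 s, in which the tool goes at most 41.7 mm and 7.16 degrees, less where a joint would pass 70% of its speed; a pose out of reach is approached as far as the arm can. A call with a gripper value outside its range is refused whole. "grip" is the finger opening in m, from 0 to 0.0854, set as the call begins (left out, the last holds). The fingers move at their own pace and stop on an object; "grip_force" is the grip in N (left out, the last holds). Time passes only in rows, so rows that repeat a pose let the fingers close. It gives the time, the measured TCP pose, the force, the opening and the grip force at its end, in the units of the state.
- bot.observe(): the state, without advancing time (a new reading comes with each control period).
- bot.grab_frame(name): name is "scene" or "side" or "wrist"; returns a dict with "pixels" (480x640x3 uint8, red, green, blue), "K" (3x3 intrinsics, pixels), "k1" (the pictures are not rectified: a ray, as slopes to the right and down, at radius r is drawn at 1 + k1 r^2 times it, then the intrinsics apply), "pose" (4x4, takes a point from camera to world coordinates). Camera axes: x right, y down, z forward; pixel columns grow to the right and rows downward; lengths in m; the calibration is good to about 2 mm. A picture is of the moment at which its call begins. There is no depth.
- bot.job_done(): hands the job in; it is judged then, once.
Trained networks look in a picture, given as the dict that the camera call returned (one of the last four; its "shot" number tells which), for a name from the list of things; names that differ only in an ending like _2 or _b are one class to them, and where a whole thing is asked for, a point or a joint stands for the part that bears it (a point fixed in the world has none). Each returns a list of dicts, best first, with "conf" (0 to 1); they miss things now and then, are a little off and sometimes report something else, mostly with a low value. They report only what shows in the picture. A call takes as long as a camera call. They do not tell look-alikes from the thing itself.
- bot.look_for(picture, label): "position" ([column, row] in pixels, amid what is visible of it).
- bot.regions_of(picture, label): "region" (480x640 bool, what is visible of it) and "position" ([column, row] in pixels, amid what is visible of it).
- bot.spot_point(picture, label): "position" ([column, row] in pixels: a listed point, or the origin of a listed thing).
The state is a dict: "clock": time; "qpos": joint angles; "qd": joint speeds; "joint_efforts": joint torques, N m; "position": TCP position; "tool_rot": TCP orientation; "force": force on the tool from outside, world axes, zero at the start; "moment": the same for the moment, N m; "grip_width": finger opening in m; "finger_force": force on a finger pad.
Only numpy, scipy, OpenCV 4.12 (cv2) and the standard library are available. Lean on these libraries where they do the work, as an engineer would, in place of code of your own. Each camera call takes 0.05 s, during which the arm holds its last target. There are 200 camera calls.

TASK

Set the red-handled cooker lid rim down, without dropping it, into the service jig so that it lies flat on the plate between the cam and the V stop. Then turn the red wing knob until its brass off-centre lobe bears on the lid's rim and holds it against the sprung stop with a firm push of about 12 N; a push over 25 N would bend the rim. Leave the knob and lid so clamped, and leave the black-handled lid and the other kitchen things where they are.

Things in the scene. Friction and masses are not known exactly. Their poses are not given: they have to be found in the camera images.
- lid_red: Stainless cooker lid, 0.3 to 0.6 kg, rim down: disc 130 mm across, rim 16 mm high (3 mm bevel below), domed to 22 mm. On top a red bar handle, 76 mm long along the lid's x, 22 mm wide along y, 34 to 52 mm above the underside; grip it across its width. Origin: centre of the underside; z up. Its yaw in the jig does not matter.
- lid_black: The same lid with a black handle; not to be moved. Origin: centre of its underside.
- jig: Fixed aluminium plate 255 x 170 mm, top 12 mm above the table. Origin on the table under the nest's middle. Its x axis is the direction in which the cam presses, from the knob (pivot at x = -87.5 mm, y = 0) to the V stop: a grey block up to 44 mm high at the +x end with two blue pads on a sprung carriage, 13 to 30 mm above the table, which give way along +x by 1 mm per 8 N (6 mm at most).
- nest (a point): Point on the plate's top face over the jig's origin. A lid that just touches both pads has its centre at y = 0 and somewhere between x = -4 and +4 mm of the jig's frame: the stop is set anew each time and its place is not measured. With the knob as at the start, there is room for the lid's centre from x = -11 mm to at least -4 mm.
- knob: Clamp knob: shaft, red wing on top, brass lobe at the foot. Origin on its pivot, 12.5 mm above the table; its x axis points to the lobe. It turns clockwise (from above) by up to 2.5 rad: from 2.5 rad counter-clockwise of the jig's x axis down to 0, straight at the lid; it starts at 2.3 to 2.5. Stiff pivot, steady drag 0.25 N m: it stays where it is left, under load too.
- knob_grip (a point): On the knob's axis in the middle of the red wing's height, 85.5 mm above the table. The wing is a bar 44 mm long, 14 mm thick and 28 mm high, for gripping across its thickness from above; it lies 0.8 rad clockwise of the knob's x axis, so at the start roughly across the jig's x axis. A white mark on top shows its leading end.
- lobe (a point): Centre of the brass disc's underside, 12 mm from the pivot. Disc 40 mm across, 13.5 to 28.5 mm above the table. It starts to load a lid that lies against the stop when it points 1.9 to 0.8 rad off the jig's x axis; then the push climbs some 6 to 10 N per 0.1 rad. Lobe and pads are slick. A turning moment 0.3 N m above that of free turning means a push of about 12 N.
- bowl: White bowl, 96 mm wide, 45 mm high, a bystander. Origin: centre of its underside.
- brush: Brush 190 mm long with wooden handle, lying near the robot, a bystander. Origin: below its middle.
- pot: Open steel pot, 144 mm wide, 75 mm high, a bystander. Origin: centre of its underside.
- bottle: Green bottle, 56 mm wide, 150 mm high, a bystander. Origin: centre of its underside.
- spoon: Spoon 200 mm long with black handle, a bystander. Origin: below its middle.
Things that resemble listed ones, but are neither listed nor needed, are in the scene too. Leave any blue or brown look-alike of the lid_red alone.

How it is judged:
On the way, in this order (a step that is already met when the one before it is completed fails the run):
1. the red-handled lid lies flat on the jig's plate between cam and stop, let go (height (world z) of lid_red below 0.0155 m and angle between lid_red's own z axis and vertical below 0.05 rad and contact force between the fingers and lid_red below 0.1 N and horizontal distance between lid_red and nest below 0.025 m), for 0.2 s.
2. the lobe bears on the lid with 7 to 18 N (contact force between knob and lid_red between 7 and 18 N), for 0.2 s.
At the end, for the whole second after the job is handed in: The red-handled lid lies flat on the jig's plate (underside within 3.5 mm of it, tilt under 0.05 rad), the lobe pushes on it with 7 to 18 N, so holds it against the stop, and the lid's centre lies within 14 mm (horizontally) of the nest point; everything is let go and at rest (all of step 2 and height (world z) of lid_red below 0.0155 m and angle between lid_red's own z axis and vertical below 0.05 rad and contact force between the fingers and lid_red below 0.1 N and horizontal distance between lid_red and nest below 0.014 m and linear speed of lid_red below 0.02 m/s and angular speed of knob below 0.05 rad/s); the robot touches nothing.
It fails at once if the lobe pushes the lid with more than 25 N (contact force between knob and lid_red above 25 N).
It fails at once if the lid is dropped: falling freely 10 mm or more above the jig's plate (height (world z) of lid_red above 0.022 m and contact force between anything else and lid_red below 0.1 N and linear speed of lid_red above 0.25 m/s).
It fails at once if a bystander (black-handled lid, bowl, brush, pot, bottle, spoon) is moved by more than 20 mm (distance of any of lid_black, bowl, brush, pot, bottle, spoon from where it was at the start of the episode above 0.02 m).
It also fails if it takes over 67 s, if anything falls off the work surface, if the arm or the gripper's body presses on something with over 40 N, if the wrist force passes 120 N, or if a joint passes its speed limit or range.

## Working session

There is one attempt and no reset: what is moved stays moved. The work goes in short steps, Python scripts to look and compute and a tool call to move; the robot and the scene stay as the last step left them, time stands still between calls to the robot, and variables do not carry over. Pictures are saved under pics/ and viewed, at most 14 in all, crops included, and the job is handed in when it is done.

Besides the shell and the picture viewer there is one more tool, called after ">>>" as name([rows], argument=value, ...), one row to a line, values as JSON. carry_out: Moves the arm, as the interface text tells. Its arguments: {"type":"object","properties":{"rows":{"type":"array","items":{"type":"array","items":{"type":"array","items":{"type":"number"}}}},"grip":{"type":"number"},"grip_force":{"type":"number"}},"required":["rows"]}

```bash
mkdir -p pics; cat > h.py <<'E'
import numpy as np, cv2
from workcell import bot
from scipy.spatial.transform import Rotation as R
def ray(f,px):
    K=np.array(f["K"]);d=np.array([(px[0]-K[0,2])/K[0,0],(px[1]-K[1,2])/K[1,1]])
    u=d.copy()
    for _ in range(20): u=d/(1+f["k1"]*(u@u))
    T=np.array(f["pose"]);return T[:3,3],T[:3,:3]@np.array([u[0],u[1],1])
def onz(f,px,z):
    o,v=ray(f,px);return o+v*(z-o[2])/v[2]
def proj(f,p):
    T=np.array(f["pose"]);c=T[:3,:3].T@(np.array(p)-T[:3,3]);u=c[:2]/c[2];u=u*(1+f["k1"]*(u@u))
    K=np.array(f["K"]);return np.array([K[0,0]*u[0]+K[0,2],K[1,1]*u[1]+K[1,2]])
def tri(rs):
    A=np.zeros((3,3));b=np.zeros(3)
    for o,v in rs:
        v=v/np.linalg.norm(v);M=np.eye(3)-np.outer(v,v);A+=M;b+=M@o
    return np.linalg.solve(A,b)
def save(f,n): cv2.imwrite("pics/"+n,f["pixels"][:,:,::-1])
E
python3 - <<'E'
from h import *
s=bot.observe();print(s)
fs={n:bot.grab_frame(n) for n in("scene","side","wrist")}
cv2.imwrite("pics/a.png",cv2.resize(np.vstack([np.hstack([fs["scene"]["pixels"],fs["side"]["pixels"]])]),(1280,480))[:,:,::-1][:, :640])
save(fs["side"],"b.png");save(fs["wrist"],"w.png")
Z={"lid_red":0,"lid_black":0,"jig":0,"nest":.012,"knob":.0125,"knob_grip":.0855,"lobe":.0135,"bowl":0,"pot":0,"bottle":0,"brush":0,"spoon":0}
for n,f in fs.items():
    for l,z in Z.items():
        print(n,l,[(np.round(d["position"]).astype(int).tolist(),round(d["conf"],2),onz(f,d["position"],z)[:2].round(3).tolist()) for d in bot.spot_point(f,l)[:5]])
E
```

```text
{'clock': 0.0, 'qpos': array([ 1.0467877 ,  0.52205573, -0.03630515,  1.60001132,  0.02120421,
        1.0211103 , -0.11280581]), 'qd': array([-5.64765258e-04, -4.91291875e-04, -1.39434928e-04,  7.63645534e-04,
       -9.47087729e-04,  7.36179200e-05,  7.30371988e-04]), 'joint_efforts': array([-1.76423114e-04, -9.27102757e+01,  1.98024720e+00, -3.69935632e+01,
        1.79134874e-02,  8.18618399e-03, -4.34278388e-05]), 'position': array([ 0.27379482, -0.56144919,  0.23069881]), 'tool_rot': array([-3.14039727e+00,  1.01070434e-04,  4.53775872e-01]), 'force': array([ 0.72415657, -0.03216228,  0.53380699]), 'moment': array([ 0.02706674, -0.01011525,  0.02761429]), 'finger_force': 0.0, 'grip_width': 0.08558746479010754}
scene lid_red [([351, 169], 0.96, [0.293, -0.264]), ([320, 224], 0.85, [0.5, -0.091]), ([258, 300], 0.62, [0.786, 0.079])]
scene lid_black [([277, 179], 0.83, [0.541, -0.328]), ([353, 265], 0.61, [0.484, 0.091])]
scene jig [([358, 294], 0.56, [0.524, 0.186])]
scene nest [([356, 292], 0.78, [0.527, 0.184])]
scene knob [([348, 270], 0.87, [0.511, 0.109])]
scene knob_grip [(
[... 677 characters left out ...]
81], 0.62, [0.474, -0.513])]
side knob [([291, 298], 0.62, [0.514, 0.103])]
side knob_grip [([293, 281], 0.56, [0.506, 0.101])]
side lobe [([298, 297], 0.85, [0.501, 0.089]), ([422, 185], 0.4, [0.464, -0.494])]
side bowl [([281, 230], 0.9, [0.695, -0.076])]
side pot [([422, 180], 0.96, [0.481, -0.53])]
side bottle [([162, 387], 0.73, [0.593, 0.481])]
side brush [([372, 289], 0.87, [0.368, -0.059])]
side spoon [([221, 440], 0.93, [0.398, 0.487]), ([266, 318], 0.21, [0.53, 0.183])]
wrist lid_red [([30, 15], 0.96, [0.305, -0.264])]
wrist lid_black []
wrist jig []
wrist nest []
wrist knob []
wrist knob_grip []
wrist lobe []
wrist bowl []
wrist pot []
wrist bottle []
wrist brush []
wrist spoon []
```

View scene.

```bash
python3 - <<'E'
from h import *
f=bot.grab_frame("scene");save(f,"s.png")
E
```

```text
(no output)
```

View pics/s.png

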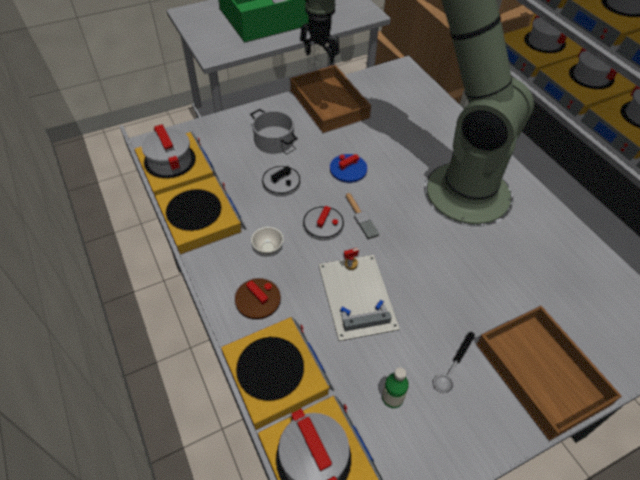

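View pics/b.png

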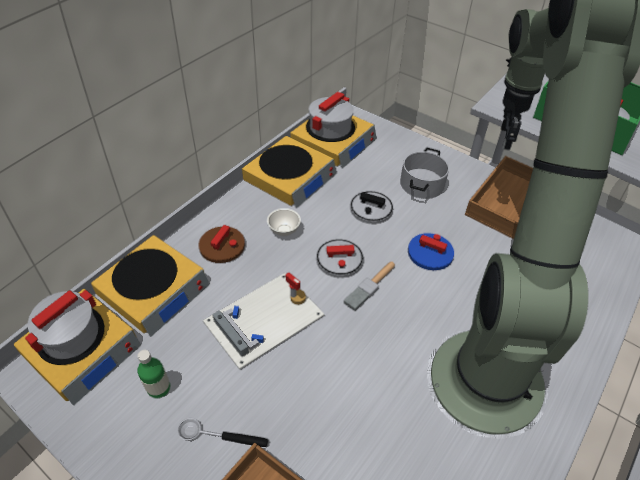

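Scene shows the arm, lids, and jig. Candidates in the scene picture: steel/red at (323,222), blue/red at (350,167), brown/red at (258,298), steel/black at (281,180), and pots with red handles at (315,440) and (165,140). By the description it is the steel disc with the red handle, at (323,222), world ≈(0.498,-0.088). The jig's knob is at (350,255) and its V stop at (365,318).

```bash
cat >> h.py <<'E'
def shift(target,yaw=None):
    """shift in tool axes (and twist deg) from measured pose to world target"""
    s=bot.observe();Rm=R.from_euler("xyz",s["tool_rot"])
    d=Rm.inv().apply(np.array(target)-s["position"])
    t=None
    if yaw is not None:
        t=-np.degrees(yaw-s["tool_rot"][2]);t=(t+90)%180-90
    return d.round(4),t
E
python3 - <<'E'
from h import *
print(shift([.5,-.09,.26]))
f=bot.grab_frame("wrist");s=bot.observe()
T=np.eye(4);T[:3,:3]=R.from_euler("xyz",s["tool_rot"]).as_matrix();T[:3,3]=s["position"]
print((np.linalg.inv(T)@f["pose"]).round(3),f["K"])
f=bot.grab_frame("side");save(f,"x.png");c=f["pixels"][210:300,280:400];cv2.imwrite("pics/crop.png",cv2.resize(c,None,fx=5,fy=5,interpolation=2)[:,:,::-1])
m=[d for d in bot.regions_of(f,"lid_red")]
for d in m: print(d["position"],d["conf"])
def red(f,c,r=40):
    p=f["pixels"].astype(int);k=(p[:,:,0]>110)&(p[:,:,0]>2*p[:,:,1])
    ys,xs=np.nonzero(k);g=(abs(xs-c[0])<r)&(abs(ys-c[1])<25)
    return np.c_[xs,ys][g]
P=red(f,(340,255));W=np.array([onz(f,p,.05)[:2] for p in P]);print(W.mean(0),np.linalg.svd(W-W.mean(0),full_matrices=False)[2][0])
E
```

```text
(array([ 0.41  , -0.3249, -0.0287]), None)
[[ 0.001 -0.948 -0.317  0.082]
 [ 1.     0.001 -0.    -0.001]
 [ 0.    -0.317  0.948 -0.143]
 [ 0.     0.     0.     1.   ]] [[401.83385971   0.         327.02006051]
 [  0.         401.83385971 241.79036135]
 [  0.           0.           1.        ]]
[427.0, 253.2] 0.87
[341.0, 258.9] 0.8
[221.5, 247.4] 0.8
[364.7, 293.5] 0.74
[270.3, 313.2] 0.22
[ 0.48963396 -0.07982859] [0.07790858 0.99696051]
```

View pics/crop.png

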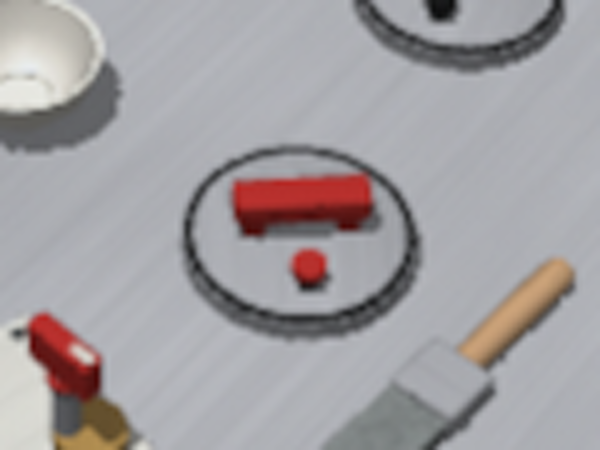

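```bash
python3 - <<'E'
from h import *
print(shift([.51,.10,.33],1.45))
E
```

```text
(array([ 0.5022, -0.4913, -0.0987]), np.float64(-57.07759505412029))
```

>>> carry_out([
  [[0.5,-0.49,-0.1,-57],[0.5,-0.49,-0.1,-57],[0.5,-0.49,-0.1,-57],[0.5,-0.49,-0.1,-57],[0.5,-0.49,-0.1,-57],[0.5,-0.49,-0.1,-57],[0.5,-0.49,-0.1,-57],[0.5,-0.49,-0.1,-57],[0.5,-0.49,-0.1,-57],[0.5,-0.49,-0.1,-57],[0.5,-0.49,-0.1,-57],[0.5,-0.49,-0.1,-57]],
])

```text
clock: 3.15
position: [0.4401, -0.0935, 0.3026]
tool_rot: [3.141, 0.0, 1.448]
force: [1.2, -0.8, -0.1]
grip_width: 0.0854
finger_force: 0.0
```

```bash
python3 - <<'E'
from h import *
s=bot.observe();print(s["clock"],s["position"],s["tool_rot"],s["qpos"],shift([.51,.10,.33],1.45))
E
```

```text
3.15 [ 0.44006113 -0.09351075  0.30264885] [3.14080485e+00 4.11289731e-04 1.44828238e+00] [ 0.51399182  0.18536294 -0.50074312  1.92472659  0.10243203  1.05534475
 -0.15258186] (array([ 0.2006,  0.0458, -0.0274]), np.float64(-0.09841265176822844))
```

>>> carry_out([
  [[0.18,0.05,-0.03,0],[0.18,0.05,-0.03,0],[0.18,0.05,-0.03,0],[0.18,0.05,-0.03,0],[0.18,0.05,-0.03,0],[0.18,0.05,-0.03,0],[0.18,0.05,-0.03,0],[0.18,0.05,-0.03,0]],
])

```text
clock: 3.82
position: [0.5112, 0.0765, 0.3318]
tool_rot: [-3.141, 0.0, 1.448]
force: [0.2, -0.8, -0.1]
grip_width: 0.0855
finger_force: 0.0
```

```bash
python3 - <<'E'
from h import *
s=bot.observe();print(s["clock"],s["position"],s["tool_rot"])
f=bot.grab_frame("wrist");save(f,"w1.png");np.save("w1.npy",f,allow_pickle=True)
Z={"lid_red":0,"jig":0,"nest":.012,"knob":.0125,"knob_grip":.0855,"lobe":.0135}
for l,z in Z.items():
    print(l,[(np.round(d["position"],1).tolist(),round(d["conf"],2),onz(f,d["position"],z)[:2].round(4).tolist()) for d in bot.spot_point(f,l)[:4]])
E
```

```text
3.8167 [0.51118733 0.07651668 0.33177551] [-3.14116095e+00  4.92708924e-04  1.44817161e+00]
lid_red [([218.6, 426.2], 0.78, [0.3064, -0.2655]), ([559.4, 152.1], 0.69, [0.7847, 0.0787]), ([327.6, 302.7], 0.62, [0.4919, -0.082])]
jig [([332.6, 81.2], 0.85, [0.5302, 0.1862])]
nest [([331.8, 76.2], 0.92, [0.5297, 0.1906])]
knob [([320.2, 160.7], 0.93, [0.506, 0.1032])]
knob_grip [([320.6, 168.3], 0.7, [0.5079, 0.1047])]
lobe [([314.1, 167.0], 0.89, [0.4983, 0.0971]), ([325.6, 303.9], 0.61, [0.49, -0.0765])]
```

View pics/w1.png

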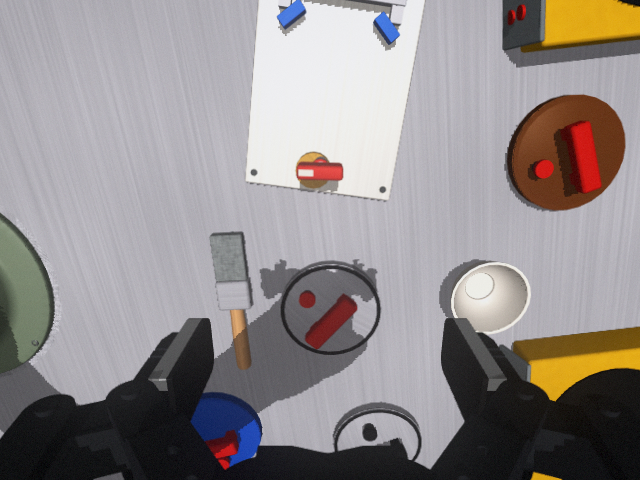

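```bash
python3 - <<'E'
from h import *
f=np.load("w1.npy",allow_pickle=True).item()
p=f["pixels"].astype(int)
def redpts(x0,x1,y0,y1):
    s=p[y0:y1,x0:x1];k=((s[:,:,0]>70)&(s[:,:,0]>2.2*s[:,:,1])).astype(np.uint8)
    n,l,st,_=cv2.connectedComponentsWithStats(k);i=1+st[1:,4].argmax();ys,xs=np.nonzero(l==i);return np.c_[xs+x0,ys+y0].astype(np.float32)
for nm,b,z in(("handle",(285,380,270,360),.052),("wing",(290,350,155,190),.0995)):
    P=redpts(*b);W=np.array([onz(f,q,z)[:2] for q in P],dtype=np.float32)
    r=cv2.minAreaRect(W*1000);B=cv2.boxPoints(r);e=[B[1]-B[0],B[2]-B[1]];e=max(e,key=np.linalg.norm)
    print(nm,len(P),r,"yaw",np.arctan2(e[1],e[0])%np.pi)
# lid: dark rim ellipse
s=p[255:365,270:390].sum(2);k=(s<150).astype(np.uint8)
n,l,st,_=cv2.connectedComponentsWithStats(k);print(st[1:].tolist())
# plate
k=(p.min(2)>185).astype(np.uint8);k[210:]=0
n,l,st,_=cv2.connectedComponentsWithStats(k);i=1+st[1:,4].argmax();c=max(cv2.findContours((l==i).astype(np.uint8),0,1)[0],key=cv2.contourArea)[:,0,:].astype(float)
print(st[i])
def line(sel):
    W=np.array([onz(f,q,.012)[:2] for q in c[sel]],dtype=np.float32);v=cv2.fitLine(W,cv2.DIST_HUBER,0,.0001,.0001).ravel();print(len(W),v,np.arctan2(v[1],v[0]));return v
L=line((c[:,0]<275)&(c[:,1]>20)&(c[:,1]<170));Rr=line((c[:,0]>385)&(c[:,1]>60)&(c[:,1]<185));Bt=line((c[:,1]>175)&(c[:,0]>260)&(c[:,0]<380))
for a in(L,Rr):
    A=np.c_[a[:2],-Bt[:2]];t=np.linalg.solve(A,Bt[2:]-a[2:]);print("corner",a[2:]+t[0]*a[:2])
E
```

```text
handle 1084 ((494.1032409667969, -81.36906433105469), (76.72555541992188, 24.293794631958008), 42.02354431152344) yaw 0.7334494
wing 497 ((506.9474182128906, 103.3282470703125), (13.004693984985352, 41.999969482421875), 83.0161361694336) yaw 3.0197012
[[11, 11, 99, 89, 751], [34, 37, 1, 1, 1], [36, 36, 6, 3, 8], [71, 40, 6, 3, 8], [76, 43, 1, 1, 1], [78, 43, 6, 6, 8], [70, 44, 2, 2, 3], [67, 46, 2, 3, 3], [36, 50, 31, 33, 127]]
[  245     0   180   210 26738]
153 [0.2504957  0.9681177  0.43815663 0.17237031] 1.3176041
419 [0.26920155 0.96308386 0.6067066  0.1310401 ] 1.2982324
117 [ 0.968423   -0.24931286  0.48654634  0.07351854] -0.25197065
corner [0.4171986  0.09137157]
corner [0.5836412  0.04852224]
```

The wrist view shows the lid at (330,308), its handle diagonal at (332,322) and a red steam valve beside it at (307,299). The knob wing is at (320,172), the plate corners at (247,183) and (389,200). The valve may block the fingers, so I'll measure it.

```bash
python3 - <<'E'
from h import *
f=np.load("w1.npy",allow_pickle=True).item()
g=bot.grab_frame("side")
def red(f,x0,x1,y0,y1):
    s=f["pixels"].astype(int)[y0:y1,x0:x1];k=((s[:,:,0]>70)&(s[:,:,0]>2.2*s[:,:,1])).astype(np.uint8)
    n,l,st,ce=cv2.connectedComponentsWithStats(k)
    return [(st[i].tolist(),ce[i]+[x0,y0]) for i in range(1,n) if st[i,4]>15]
a=red(f,285,380,270,360);b=red(g,315,365,235,275);print(a,b)
va=min(a,key=lambda t:t[0][4])[1];vb=min(b,key=lambda t:t[0][4])[1]
v=tri([ray(f,va),ray(g,vb)]);print("valve",v)
ha=max(a,key=lambda t:t[0][4])[1];hb=max(b,key=lambda t:t[0][4])[1]
h=tri([ray(f,ha),ray(g,hb)]);print("handle",h)
u=np.array([np.cos(.733),np.sin(.733)]);d=v[:2]-np.array([.4935,-.0815]);print("along",d@u,"lat",d@[-u[1],u[0]])
y=.733
for o in(.02,-.02): print(o,shift([*(np.array([.4935,-.0815])+o*u),.12],y))
E
```

```text
[([15, 22, 15, 16, 191], array([306.89005236, 299.62827225])), ([21, 28, 51, 51, 1084], array([330.01937269, 322.53782288]))] [([12, 10, 27, 12, 234], array([340.11965812, 249.89316239])), ([24, 25, 6, 6, 32], array([341.375  , 262.65625]))]
valve [ 0.46956102 -0.05748147  0.03500422]
handle [ 0.49439449 -0.08639461  0.04398546]
along -0.0017198901954508447 lat 0.03386748217016625
0.02 (array([-0.1442,  0.0147,  0.2121]), np.float64(40.965417721346))
-0.02 (array([-0.1744, -0.0115,  0.2121]), np.float64(40.965417721346))
```

>>> carry_out([
  [[-0.142,0.017,0.21,41],[-0.142,0.017,0.21,41],[-0.142,0.017,0.21,41],[-0.142,0.017,0.21,41],[-0.142,0.017,0.21,41],[-0.142,0.017,0.21,41],[-0.142,0.017,0.21,41],[-0.142,0.017,0.21,41],[-0.142,0.017,0.21,41]],
])

```text
clock: 4.97
position: [0.5113, -0.0652, 0.1225]
tool_rot: [-3.141, -0.001, 0.735]
force: [-0.1, 0.1, -0.5]
grip_width: 0.0854
finger_force: 0.0
```

```bash
python3 - <<'E'
from h import *
s=bot.observe();print(s["clock"],s["position"],s["tool_rot"])
f=bot.grab_frame("wrist");save(f,"w2.png")
print([(d["position"],d["conf"],onz(f,d["position"],0)) for d in bot.spot_point(f,"lid_red")])
p=f["pixels"].astype(int);k=((p[:,:,0]>70)&(p[:,:,0]>2.2*p[:,:,1])).astype(np.uint8)
n,l,st,ce=cv2.connectedComponentsWithStats(k)
for i in range(1,n):
  if st[i,4]>300:
    ys,xs=np.nonzero(l==i);W=np.array([onz(f,q,.052)[:2] for q in np.c_[xs,ys][::3]],dtype=np.float32);print(st[i],cv2.minAreaRect(W*1000))
print(shift([.511,-.066,.026],.733))
E
```

```text
4.9667 [ 0.51129841 -0.06523681  0.12245535] [-3.14132854e+00 -5.25707581e-04  7.34521242e-01]
[([333.3, 266.0], 0.65, array([ 0.49561142, -0.08400619,  0.        ]))]
[   0    0   69   86 4501] ((497.9261169433594, 118.62873077392578), (44.25470733642578, 33.412017822265625), 28.975276947021484)
[ 318  234   38  121 4212] ((497.0772399902344, -83.88716125488281), (77.66558837890625, 21.09541130065918), 42.039024353027344)
[260 272  32  31 743] ((477.6983947753906, -53.7367057800293), (18.422407150268555, 17.20809555053711), 83.73177337646484)
(array([-0.0016,  0.0002,  0.0973]), np.float64(0.11933052493975538))
```

View pics/w2.png

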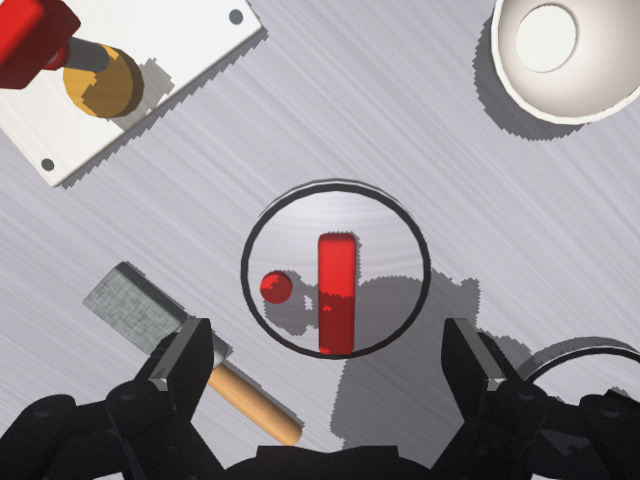

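The handle is aligned at (337,293), the valve is at (276,287), and the +end of the handle points up in the image. I'll descend past the valve and grip.

>>> carry_out([
  [[-0.001,0.003,0.04,0],[-0.001,0.003,0.07,0],[-0.001,0.003,0.09,0],[-0.001,0.003,0.096,0],[-0.001,0.003,0.096,0]],
])

```text
clock: 5.48
position: [0.5123, -0.0679, 0.0258]
tool_rot: [-3.141, 0.0, 0.735]
force: [0.8, 1.1, -0.4]
grip_width: 0.0857
finger_force: 0.0
```

>>> carry_out([
  [[0,0,0,0],[0,0,0,0],[0,0,0,0],[0,0,0,0],[0,0,0,0],[0,0,0,0],[0,0,0,0],[0,0,0,0]],
], grip=0.01, grip_force=70)

```text
clock: 6.15
position: [0.5128, -0.069, 0.0269]
tool_rot: [3.14, -0.001, 0.733]
force: [-2.0, -0.6, 15.0]
grip_width: 0.0209
finger_force: 69.4
```

>>> carry_out([
  [[0,0,-0.01,0],[0,0,-0.03,0],[0,0,-0.06,0],[0,0,-0.09,0],[0,0,-0.12,0],[0,0,-0.14,0],[0,0,-0.14,0],[0,0,-0.14,0]],
])

```text
clock: 6.82
position: [0.5123, -0.069, 0.1668]
tool_rot: [3.14, -0.001, 0.733]
force: [-0.1, -0.3, -5.6]
grip_width: 0.0208
finger_force: 69.5
```

```bash
python3 - <<'E'
from h import *
s=bot.observe();print(s)
f=bot.grab_frame("wrist");save(f,"w3.png")
h=bot.grab_frame("side")
T=R.from_euler("xyz",s["tool_rot"])
for d in bot.spot_point(f,"lid_red")[:2]:
    q=onz(f,d["position"],s["position"][2]-.027);print(d["position"],d["conf"],T.inv().apply(q-s["position"]))
print([(d["position"],d["conf"]) for d in bot.spot_point(h,"lid_red")])
p=f["pixels"].astype(int);k=((p[:,:,0]>70)&(p[:,:,0]>2.2*p[:,:,1])).astype(np.uint8)
n,l,st,ce=cv2.connectedComponentsWithStats(k)
for i in range(1,n):
  if st[i,4]>300: print(st[i])
print(shift([.5335,.2040,.12],1.318))
E
```

```text
{'clock': 6.8167, 'qpos': array([ 0.29493035,  0.45502347, -0.36268717,  1.93322897,  0.22175502,
        0.79023452, -1.02886005]), 'qd': array([-0.01050886,  0.04238462,  0.0090957 ,  0.02360995,  0.00804122,
       -0.01590538, -0.0076683 ]), 'joint_efforts': array([  0.33575264, -85.33768415,  -4.90252599, -33.6274159 ,
        -0.18622625,   0.6157607 ,   0.22126425]), 'position': array([ 0.51231501, -0.06895152,  0.16678922]), 'tool_rot': array([ 3.14036646e+00, -9.08558095e-04,  7.32625506e-01]), 'force': array([-0.11513209, -0.32039396, -5.56479938]), 'moment': array([ 0.10658147, -0.03328227,  0.01632935]), 'finger_force': 69.5132303237915, 'grip_width': 0.020822624883980793}
[324.7, 339.4] 0.92 [-0.02422377 -0.00207018  0.02697548]
[([225.6, 243.8], 0.61), ([429.4, 251.8], 0.6), ([344.5, 228.2], 0.56)]
[  25   10   73   78 2101]
[ 297  305   61  148 8332]
(array([ 0.1989, -0.1878,  0.0448]), np.float64(-33.505987923064254))
```

View pics/w3.png

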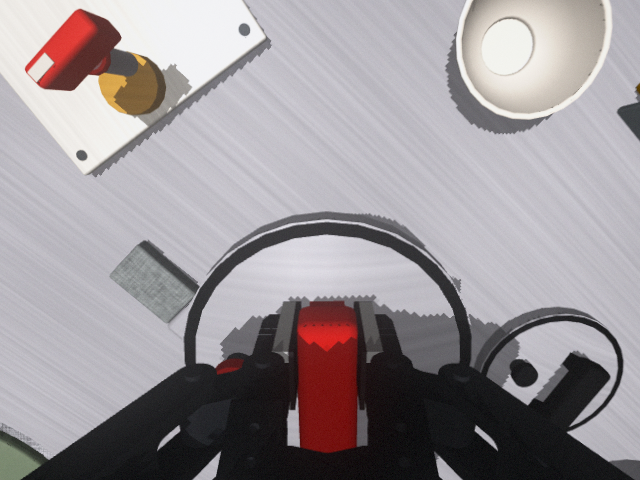

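```bash
python3 - <<'E'
from h import *
print(shift([.483,.005,.18],1.318))
E
```

```text
(array([ 0.0281, -0.0738, -0.0151]), np.float64(-33.505987923064254))
```

>>> carry_out([
  [[0.01,-0.025,-0.01,-7],[0.02,-0.05,-0.015,-14],[0.028,-0.074,-0.015,-21],[0.028,-0.074,-0.015,-28],[0.028,-0.074,-0.015,-33.5],[0.028,-0.074,-0.015,-33.5],[0.028,-0.074,-0.015,-33.5]],
])

```text
clock: 7.6
position: [0.4832, 0.0048, 0.1803]
tool_rot: [-3.14, 0.0, 1.314]
force: [-0.9, -0.4, -5.2]
grip_width: 0.0203
finger_force: 70.0
```

```bash
cat > m.py <<'E'
from h import *
s=bot.observe();print(s["clock"],s["position"],s["tool_rot"],s["force"])
f=bot.grab_frame("wrist");save(f,"w4.png");np.save("w4.npy",f,allow_pickle=True)
for l,z in {"knob":.0125,"knob_grip":.0855,"lobe":.0135}.items():
    print(l,[(np.round(d["position"],1).tolist(),round(d["conf"],2),onz(f,d["position"],z)[:2].round(4).tolist()) for d in bot.spot_point(f,l)[:2]])
p=f["pixels"].astype(int);k=((p[:,:,0]>70)&(p[:,:,0]>2.2*p[:,:,1])).astype(np.uint8)
k[260:]=0
n,l,st,ce=cv2.connectedComponentsWithStats(k);i=1+st[1:,4].argmax();ys,xs=np.nonzero(l==i)
print(st[i],"wing",cv2.minAreaRect(np.array([onz(f,q,.0995)[:2] for q in np.c_[xs,ys][::3]],dtype=np.float32)*1000))
E
python3 m.py
```

```text
7.6 [0.48319598 0.00480013 0.1802722 ] [-3.14012123e+00  1.76563254e-05  1.31412555e+00] [-0.94826032 -0.35158001 -5.15058975]
knob [([323.5, 80.3], 0.93, [0.5058, 0.1043])]
knob_grip [([326.5, 74.6], 0.77, [0.5078, 0.1021])]
lobe [([312.3, 96.0], 0.56, [0.4952, 0.0959])]
[ 283   54   84   35 1790] wing ((506.9495849609375, 102.70872497558594), (12.96081829071045, 42.44709777832031), 81.50125885009766)
```

View pics/w4.png

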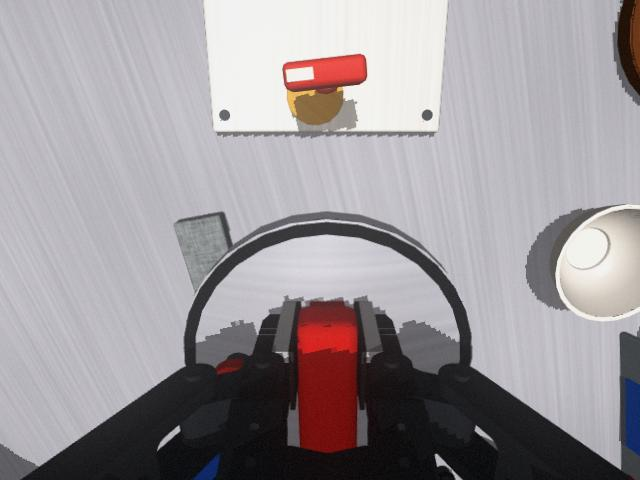

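The plate's lower edge is level at row 131 with corners at (216,131) and (440,131). Its middle (328) is in line with the handle (328), so lid and jig centre line agree. The pivot is at tool x ≈ +0.101 and the lid's centre at ≈ -0.024.

>>> carry_out([
  [[0.04,0,-0.01,0],[0.08,0,-0.01,0],[0.12,0,-0.01,0],[0.155,0,-0.01,0],[0.185,0,-0.01,0],[0.2,0,-0.01,0],[0.2045,0,-0.01,0],[0.2045,0,-0.01,0],[0.2045,0,-0.01,0],[0.2045,0,-0.01,0]],
])

```text
clock: 8.63
position: [0.5347, 0.2015, 0.1909]
tool_rot: [3.142, 0.001, 1.316]
force: [-0.5, 0.5, -5.9]
grip_width: 0.0209
finger_force: 69.9
```

```bash
python3 - <<'E'
from h import *
s=bot.observe();print(s["clock"],s["position"],s["tool_rot"],s["force"])
f=bot.grab_frame("wrist");np.save("w5.npy",f,allow_pickle=True)
T=R.from_euler("xyz",s["tool_rot"])
# pads: blue
hsv=cv2.cvtColor(f["pixels"],cv2.COLOR_RGB2HSV);k=cv2.inRange(hsv,(105,120,60),(130,255,255))
n,l,st,ce=cv2.connectedComponentsWithStats(k)
for i in range(1,n):
    if st[i,4]>80: print(st[i],ce[i],T.inv().apply(onz(f,ce[i],.030)-s["position"]).round(4))
g=bot.grab_frame("side");g2=bot.grab_frame("scene")
I=np.hstack([cv2.resize(g["pixels"][200:380,180:360],(400,400),interpolation=2),cv2.resize(g2["pixels"][200:360,290:450],(400,400),interpolation=2)])
I=np.vstack([I,np.zeros((200,800,3),np.uint8)]);I[400:,:266]=cv2.resize(f["pixels"],(266,200))
cv2.imwrite("pics/c5.png",I[:,:,::-1])
w=np.load("w4.npy",allow_pickle=True).item();p4=np.array([.483196,.0048,.18027]);R4=R.from_euler("xyz",[-3.1401,0,1.3141])
for a in(.023,.024,.025): print(a,[proj(w,p4+R4.apply([-a+r,0,.027-h])).round(1).tolist() for r,h in((.065,.016),(.065,.003),(.062,0))])
for px in((216,131),(440,131)): print(R4.inv().apply(onz(w,px,.012)-p4))
c=w["pixels"][195:245,328].astype(int).sum(1);print(c.tolist())
E
```

```text
8.6333 [0.53474572 0.20150013 0.19090891] [3.14154120e+00 9.22021765e-04 1.31586489e+00] [-0.53548688  0.50957239 -5.90837298]
[ 531    0   48   64 2591] [554.58818989  28.93747588] [0.1359 0.1558 0.1608]
[244 149  35  35 558] [261.22401434 166.26702509] [ 0.0412 -0.0499  0.1609]
[372 149  35  36 570] [388.96140351 166.44561404] [0.0412 0.046  0.1609]
0.023 [[327.7, 216.4], [327.7, 208.6], [327.7, 213.7]]
0.024 [[327.7, 218.8], [327.7, 210.9], [327.7, 215.9]]
0.025 [[327.7, 221.3], [327.7, 213.1], [327.7, 218.1]]
[ 0.0665506  -0.08387225  0.16839538]
[0.06674465 0.08415368 0.16814458]
[601, 600, 604, 604, 600, 603, 606, 601, 586, 583, 587, 581, 571, 576, 575, 580, 448, 314, 311, 307, 320, 307, 302, 312, 524, 655, 569, 319, 166, 184, 170, 181, 167, 170, 175, 169, 180, 171, 160, 350, 606, 665, 652, 661, 657, 652, 648, 648, 652, 642]
```

View pics/c5.png

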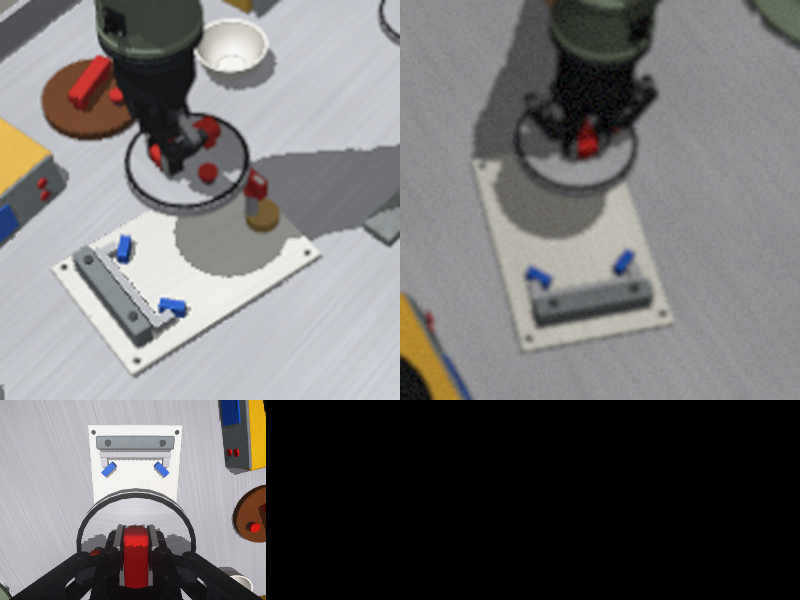

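Crop shows the lid over the jig clear of the knob; pads in wrist view at (261,166) and (389,166), symmetric about the lid. The estimates put lid x near -9 to -12 mm, so I'll nudge 3.5 mm forward and descend in stages.

>>> carry_out([
  [[0.0035,-0.001,0.03,0],[0.0035,-0.001,0.06,0],[0.0035,-0.001,0.09,0],[0.0035,-0.001,0.11,0],[0.0035,-0.001,0.122,0],[0.0035,-0.001,0.128,0],[0.0035,-0.001,0.128,0],[0.0035,-0.001,0.128,0]],
])

```text
clock: 9.45
position: [0.5352, 0.2068, 0.0639]
tool_rot: [3.141, -0.001, 1.317]
force: [0.2, 0.1, -5.8]
grip_width: 0.021
finger_force: 69.8
```

>>> carry_out([
  [[0,0,0.003,0],[0,0,0.006,0],[0,0,0.009,0],[0,0,0.012,0],[0,0,0.012,0]],
])

```text
clock: 9.87
position: [0.5344, 0.2065, 0.0505]
tool_rot: [-3.141, 0.0, 1.318]
force: [-0.5, -0.7, -4.5]
grip_width: 0.0207
finger_force: 69.9
```

>>> carry_out([
  [[0,0,0.003,0],[0,0,0.006,0],[0,0,0.008,0],[0,0,0.01,0],[0,0,0.01,0]],
])

```text
clock: 10.28
position: [0.5344, 0.2066, 0.0406]
tool_rot: [-3.141, 0.0, 1.318]
force: [0.3, 0.4, -5.1]
grip_width: 0.0205
finger_force: 70.0
```

>>> carry_out([
  [[0,0,0.001,0],[0,0,0.002,0],[0,0,0.0025,0],[0,0,0.0025,0]],
])

```text
clock: 10.62
position: [0.5347, 0.2067, 0.039]
tool_rot: [3.141, 0.0, 1.318]
force: [-3.6, -1.8, 4.7]
grip_width: 0.0209
finger_force: 71.2
```

>>> carry_out([
  [[0,0,-0.001,0],[0,0,-0.001,0],[0,0,-0.001,0],[0,0,-0.001,0],[0,0,-0.001,0],[0,0,-0.001,0]],
], grip=0.085)

```text
clock: 11.12
position: [0.5347, 0.2067, 0.0395]
tool_rot: [3.142, -0.0, 1.318]
force: [0.4, 0.0, -0.1]
grip_width: 0.0848
finger_force: 0.0
```

>>> carry_out([
  [[0,0,-0.01,0],[0,0,-0.04,0],[0,0,-0.08,0],[-0.02,0,-0.12,0],[-0.05,0,-0.15,0],[-0.09,0,-0.15,0],[-0.13,0,-0.15,0],[-0.15,0,-0.15,0],[-0.15,0,-0.15,0]],
])

```text
clock: 11.87
position: [0.4962, 0.0564, 0.1903]
tool_rot: [3.141, 0.002, 1.312]
force: [1.1, -0.5, 0.2]
grip_width: 0.0849
finger_force: 0.0
```

```bash
python3 m.py; python3 - <<'E'
from h import *
s=bot.observe();f=bot.grab_frame("wrist");save(f,"w6.png")
for l,z in {"lid_red":.012,"nest":.012}.items():
    print(l,[(np.round(d["position"],1).tolist(),round(d["conf"],2),onz(f,d["position"],z)[:2].round(4).tolist()) for d in bot.spot_point(f,l)[:2]])
print(s["qpos"],shift([.507,.1028,.12],3.02-np.pi))
E
```

```text
11.8667 [0.49617354 0.05638683 0.19032667] [3.14088648e+00 2.44358967e-03 1.31236320e+00] [ 1.05712641 -0.50617151  0.19963136]
knob [([324.6, 155.4], 0.71, [0.5059, 0.1024])]
knob_grip [([326.2, 168.5], 0.6, [0.5074, 0.1023])]
lobe []
[ 308    0   36   90 3041] wing ((524.1773071289062, 167.08424377441406), (43.646240234375, 18.151283264160156), 76.70683288574219)
lid_red [([323.1, 46.4], 0.82, [0.5255, 0.1852])]
nest []
[ 0.18738379  0.42573892 -0.55697872  1.94301001  0.29377326  0.85209386
 -0.77696042] (array([ 0.0414, -0.0005,  0.0695]), np.float64(82.55820174511743))
```

View pics/w6.png

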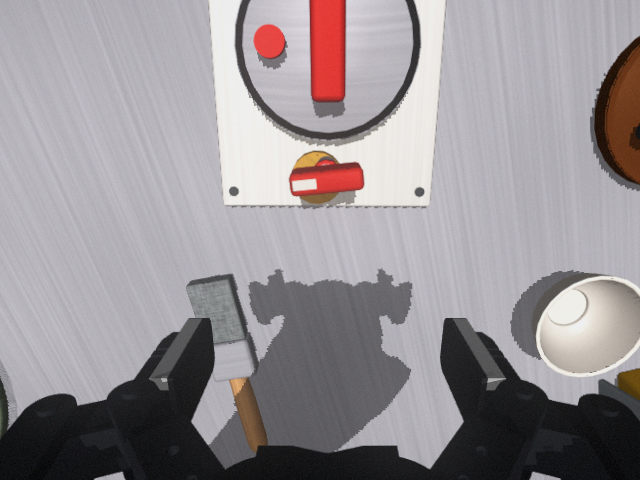

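The lid lies flat in the nest (centre near (328,48)), clear of the lobe. The wing is at (326,178) with its white mark on the left. Going to hover over the knob at yaw ≈3.02.

>>> carry_out([
  [[0.01,0,0,-7],[0.02,0,0,-14],[0.03,0,0.01,-21],[0.045,0,0.02,-28],[0.0475,0,0.03,-35],[0.0475,0,0.03,-42],[0.0475,0,0.03,-49],[0.0475,0,0.03,-56],[0.0475,0,0.03,-63],[0.0475,0,0.03,-70],[0.0475,0,0.03,-77],[0.0475,0,0.03,-84]],
], grip=0.045)

```text
clock: 13.22
position: [0.509, 0.1082, 0.1594]
tool_rot: [3.141, -0.0, 2.791]
force: [0.4, 1.2, -0.6]
grip_width: 0.0449
finger_force: 0.0
```

>>> carry_out([
  [[0,0,0,-7],[0,0,0,-14],[0,0,0,-14],[0,0,0,-14]],
])

```text
clock: 13.55
position: [0.5089, 0.1079, 0.1593]
tool_rot: [3.141, -0.001, 3.025]
force: [-0.3, 0.6, 0.2]
grip_width: 0.045
finger_force: 0.0
```

```bash
python3 - <<'E'
from h import *
s=bot.observe();f=bot.grab_frame("wrist");save(f,"w7.png")
p=f["pixels"].astype(int);k=((p[:,:,0]>70)&(p[:,:,0]>2.2*p[:,:,1])).astype(np.uint8)
n,l,st,ce=cv2.connectedComponentsWithStats(k)
for i in range(1,n):
  if st[i,4]>300:
    ys,xs=np.nonzero(l==i);W=np.array([onz(f,q,.0995)[:2] for q in np.c_[xs,ys][::3]],dtype=np.float32);print(st[i],ce[i],cv2.minAreaRect(W*1000))
for d in bot.spot_point(f,"knob_grip"): print(d["position"],d["conf"],onz(f,d["position"],.0855))
print(s["clock"],s["position"],s["tool_rot"],s["grip_width"],s["qpos"],shift([.507,.1028,.069],3.02))
E
```

```text
[436 182  31  30 735] [451.20272109 196.52244898] ((478.5124816894531, 177.1331024169922), (15.537798881530762, 14.80244255065918), 46.94620132446289)
[ 301  224   31   75 1416] [315.24576271 264.20550847] ((505.9743957519531, 103.81592559814453), (15.983930587768555, 42.72824478149414), 83.3524169921875)
[ 385  233  119   48 4028] [444.10650447 256.70332671] ((510.8778381347656, 173.07174682617188), (63.3855094909668, 20.446229934692383), 75.94496154785156)
[315.2, 254.8] 0.96 [0.50676067 0.10281413 0.0855    ]
[304.5, 208.4] 0.56 [0.47902284 0.10034734 0.0855    ]
13.55 [0.5089048  0.10785127 0.15928852] [ 3.14102114e+00 -6.77514201e-04  3.02482322e+00] 0.04501459380785413 [ 0.35596251  0.61486647 -0.94553295  1.91002904  0.6168971   0.93935513
  0.5663364 ] (array([ 0.0014, -0.0051,  0.0904]), np.float64(0.2528053372901695))
```

View pics/w7.png

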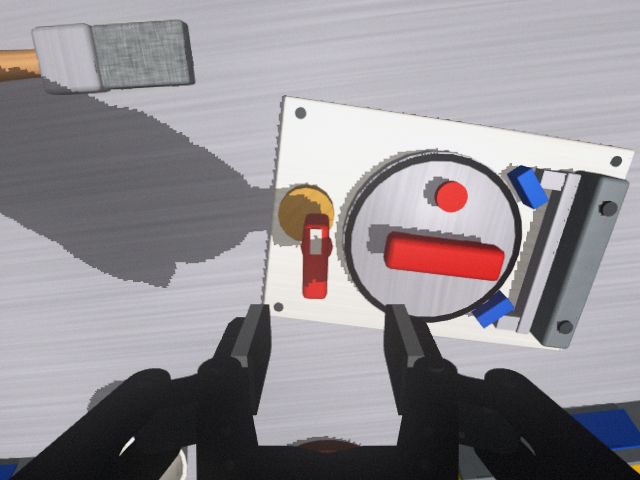

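The wing is upright in the view at (315,262), centred between the fingers after a 5 mm shift. Descending.

>>> carry_out([
  [[0.001,-0.005,0.02,0],[0.001,-0.005,0.045,0],[0.001,-0.005,0.07,0],[0.001,-0.005,0.083,0],[0.001,-0.005,0.09,0],[0.001,-0.005,0.09,0]],
])

```text
clock: 14.15
position: [0.507, 0.1028, 0.0688]
tool_rot: [-3.141, -0.001, 3.028]
force: [0.3, -0.4, 0.8]
grip_width: 0.0449
finger_force: 0.0
```

>>> carry_out([
  [[0,0,0,0],[0,0,0,0],[0,0,0,0],[0,0,0,0],[0,0,0,0],[0,0,0,0]],
], grip=0.005, grip_force=60)

```text
clock: 14.65
position: [0.5079, 0.1016, 0.0708]
tool_rot: [-3.14, 0.002, 3.027]
force: [-3.1, -5.7, 10.3]
grip_width: 0.0143
finger_force: 58.5
```

```bash
cat > o.py <<'E'
from h import *
s=bot.observe();print(s["clock"],s["position"].round(4),s["tool_rot"].round(4),"F",s["force"].round(2),"M",s["moment"].round(3),s["grip_width"],s["qpos"].round(2), s["joint_efforts"][6].round(3))
E
python3 o.py
```

```text
14.65 [0.5079 0.1016 0.0708] [-3.1401e+00  1.5000e-03  3.0268e+00] F [-3.09 -5.72 10.28] M [-1.396  0.662  0.01 ] 0.014276125507040101 [ 0.28  0.73 -0.83  1.97  0.77  0.79  0.45] -0.01
```

>>> carry_out([
  [[-0.001,-0.001,-0.002,0],[-0.001,-0.001,-0.002,4],[-0.001,-0.001,-0.002,8],[-0.001,-0.001,-0.002,12],[-0.001,-0.001,-0.002,16],[-0.001,-0.001,-0.002,20],[-0.001,-0.001,-0.002,20]],
])

```text
clock: 15.23
position: [0.5081, 0.101, 0.0723]
tool_rot: [-3.141, 0.001, 2.674]
force: [-5.6, -2.3, 4.0]
grip_width: 0.0131
finger_force: 87.3
```

```bash
python3 o.py
```

```text
15.2333 [0.5081 0.101  0.0723] [-3.1407e+00  5.0000e-04  2.6739e+00] F [-5.59 -2.29  4.02] M [-0.586  1.074 -0.166] 0.013128368410530838 [ 0.23  0.7  -0.75  1.97  0.71  0.75  0.16] -2.003
```

>>> carry_out([
  [[0,0,0,3],[0,0,0,6],[0,0,0,9],[0,0,0,12]],
])

```text
clock: 15.57
position: [0.508, 0.1008, 0.0724]
tool_rot: [-3.141, 0.001, 2.467]
force: [-7.1, -3.6, 5.3]
grip_width: 0.0131
finger_force: 87.3
```

```bash
python3 o.py
```

```text
15.5667 [0.508  0.1008 0.0724] [-3.1406e+00  6.0000e-04  2.4667e+00] F [-7.11 -3.55  5.33] M [-0.884  1.31   0.307] 0.013075512058871678 [ 0.2   0.69 -0.7   1.98  0.67  0.73 -0.02] 1.458
```

>>> carry_out([
  [[0,0,0,1.5],[0,0,0,3],[0,0,0,4.5]],
])

```text
clock: 15.82
position: [0.5079, 0.1008, 0.0723]
tool_rot: [-3.14, 0.001, 2.389]
force: [-7.1, -4.1, 6.4]
grip_width: 0.0132
finger_force: 87.5
```

```bash
python3 o.py
```

```text
15.8167 [0.5079 0.1008 0.0723] [-3.1404e+00  6.0000e-04  2.3894e+00] F [-7.07 -4.09  6.41] M [-0.958  1.395  0.297] 0.013202342070927318 [ 0.19  0.68 -0.69  1.98  0.65  0.72 -0.08] 0.574
```

>>> carry_out([
  [[0,0,0,1.5],[0,0,0,3],[0,0,0,4.5]],
])

```text
clock: 16.07
position: [0.5079, 0.1007, 0.0723]
tool_rot: [-3.14, 0.001, 2.311]
force: [-7.1, -4.5, 8.1]
grip_width: 0.0131
finger_force: 87.6
```

```bash
python3 o.py
```

```text
16.0667 [0.5079 0.1007 0.0723] [-3.1404e+00  7.0000e-04  2.3109e+00] F [-7.06 -4.48  8.08] M [-1.016  1.548  0.221] 0.013050665381197294 [ 0.18  0.67 -0.67  1.98  0.64  0.71 -0.15] 0.591
```

>>> carry_out([
  [[0,0,0,1.5],[0,0,0,3],[0,0,0,4.5]],
])

```text
clock: 16.32
position: [0.5078, 0.1007, 0.0723]
tool_rot: [-3.14, 0.001, 2.232]
force: [-7.0, -5.0, 7.4]
grip_width: 0.0131
finger_force: 87.7
```

```bash
python3 o.py
```

```text
16.3167 [0.5078 0.1007 0.0723] [-3.1403e+00  8.0000e-04  2.2323e+00] F [-7.02 -5.05  7.44] M [-1.042  1.58   0.295] 0.013141562874697144 [ 0.16  0.67 -0.65  1.98  0.62  0.7  -0.21] 0.586
```

>>> carry_out([
  [[0,0,0,1.5],[0,0,0,3],[0,0,0,4.5]],
])

```text
clock: 16.57
position: [0.5077, 0.1007, 0.0723]
tool_rot: [-3.14, 0.001, 2.154]
force: [-8.5, -5.8, 8.3]
grip_width: 0.013
finger_force: 87.8
```

```bash
python3 o.py
```

```text
16.5667 [0.5077 0.1007 0.0723] [-3.1402e+00  9.0000e-04  2.1538e+00] F [-8.46 -5.8   8.28] M [-1.095  1.684  0.267] 0.012990497458744041 [ 0.15  0.66 -0.63  1.98  0.6   0.69 -0.28] 0.582
```

>>> carry_out([
  [[0,0,0,1.5],[0,0,0,3],[0,0,0,4.5]],
])

```text
clock: 16.82
position: [0.5077, 0.1006, 0.0723]
tool_rot: [-3.14, 0.001, 2.075]
force: [-8.4, -5.2, 8.0]
grip_width: 0.0133
finger_force: 87.9
```

```bash
python3 o.py
```

```text
16.8167 [0.5077 0.1006 0.0723] [-3.1401e+00  1.0000e-03  2.0752e+00] F [-8.35 -5.25  7.99] M [-1.22   1.83   0.319] 0.013337006016432517 [ 0.14  0.66 -0.61  1.98  0.59  0.69 -0.34] 0.532
```

>>> carry_out([
  [[0,0,0,1.5],[0,0,0,3],[0,0,0,4.5]],
])

```text
clock: 17.07
position: [0.5076, 0.1006, 0.0723]
tool_rot: [-3.14, 0.001, 1.997]
force: [-9.2, -5.1, 9.3]
grip_width: 0.0128
finger_force: 88.0
```

```bash
python3 o.py
```

```text
17.0667 [0.5076 0.1006 0.0723] [-3.1400e+00  1.1000e-03  1.9967e+00] F [-9.21 -5.07  9.26] M [-1.257  1.954  0.295] 0.01280395443726582 [ 0.12  0.65 -0.59  1.98  0.57  0.68 -0.41] 0.532
```

>>> carry_out([
  [[0,0,0,1.5],[0,0,0,3],[0,0,0,4.5]],
])

```text
clock: 17.32
position: [0.5075, 0.1005, 0.0723]
tool_rot: [-3.14, 0.001, 1.918]
force: [-9.7, -6.4, 10.3]
grip_width: 0.0128
finger_force: 88.1
```

```bash
python3 o.py
```

```text
17.3167 [0.5075 0.1005 0.0723] [-3.1400e+00  1.2000e-03  1.9182e+00] F [-9.71 -6.36 10.34] M [-1.253  1.979  0.32 ] 0.012755123156115497 [ 0.11  0.65 -0.57  1.98  0.55  0.67 -0.47] 0.527
```

>>> carry_out([
  [[0,0,0,1.5],[0,0,0,3],[0,0,0,4.5]],
])

```text
clock: 17.57
position: [0.5074, 0.1005, 0.0723]
tool_rot: [-3.14, 0.001, 1.84]
force: [-9.3, -6.4, 10.8]
grip_width: 0.0129
finger_force: 88.2
```

```bash
python3 o.py
```

```text
17.5667 [0.5074 0.1005 0.0723] [-3.1399e+00  1.4000e-03  1.8396e+00] F [-9.27 -6.4  10.75] M [-1.293  2.069  0.235] 0.01289862249123486 [ 0.09  0.64 -0.55  1.98  0.54  0.66 -0.53] 0.522
```

>>> carry_out([
  [[0,0,0,1.5],[0,0,0,3],[0,0,0,4.5]],
])

```text
clock: 17.82
position: [0.5074, 0.1005, 0.0723]
tool_rot: [-3.14, 0.001, 1.761]
force: [-10.0, -6.3, 10.5]
grip_width: 0.0129
finger_force: 88.3
```

```bash
python3 o.py
```

```text
17.8167 [0.5074 0.1005 0.0723] [-3.1399e+00  1.5000e-03  1.7611e+00] F [-10.04  -6.3   10.47] M [-1.28   2.293  0.277] 0.01285812870254833 [ 0.08  0.64 -0.53  1.98  0.52  0.66 -0.6 ] 0.517
```

>>> carry_out([
  [[0,0,0,1.5],[0,0,0,3],[0,0,0,4.5]],
])

```text
clock: 18.07
position: [0.5073, 0.1005, 0.0723]
tool_rot: [-3.14, 0.002, 1.683]
force: [-11.5, -6.3, 12.1]
grip_width: 0.013
finger_force: 88.4
```

```bash
python3 - <<'E'
exec(open('o.py').read())
f=bot.grab_frame("side");f2=bot.grab_frame("scene")
cv2.imwrite("pics/c8.png",np.hstack([cv2.resize(f["pixels"][250:350,220:330],(400,364),interpolation=2),cv2.resize(f2["pixels"][230:330,310:420],(400,364),interpolation=2)])[:,:,::-1])
E
```

```text
18.0667 [0.5073 0.1005 0.0723] [-3.1398e+00  1.6000e-03  1.6826e+00] F [-11.51  -6.28  12.13] M [-1.337  2.308  0.335] 0.012991685627392138 [ 0.07  0.64 -0.51  1.98  0.5   0.65 -0.66] 0.513
```

View pics/c8.png

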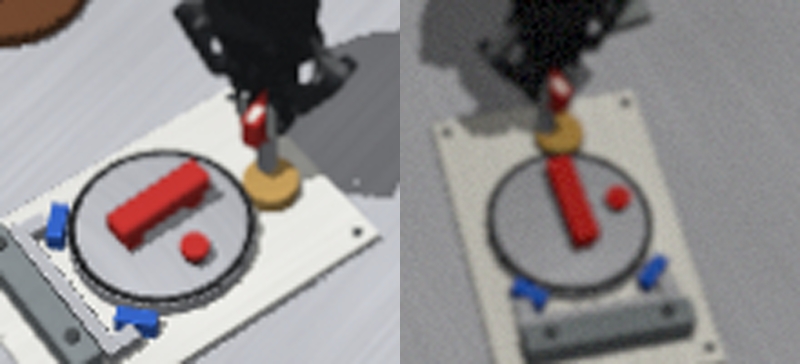

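The knob turns with the tool; the lobe is close to or touching the rim and the lid is near the pads. Continuing in smaller steps.

>>> carry_out([
  [[0,0,0,1],[0,0,0,2],[0,0,0,3]],
])

```text
clock: 18.42
position: [0.5072, 0.1005, 0.0723]
tool_rot: [-3.14, 0.002, 1.631]
force: [-11.0, -6.3, 12.5]
grip_width: 0.0127
finger_force: 88.6
```

```bash
python3 o.py
```

```text
18.4167 [0.5072 0.1005 0.0723] [-3.1399e+00  1.7000e-03  1.6306e+00] F [-11.    -6.32  12.5 ] M [-1.298  2.403  0.372] 0.01273761102265269 [ 0.06  0.63 -0.5   1.98  0.49  0.65 -0.7 ] 0.2
```

>>> carry_out([
  [[0,0,0,1],[0,0,0,2],[0,0,0,3]],
])

```text
clock: 18.67
position: [0.5072, 0.1004, 0.0723]
tool_rot: [-3.14, 0.002, 1.578]
force: [-11.5, -6.3, 11.6]
grip_width: 0.0125
finger_force: 88.7
```

```bash
python3 o.py
```

```text
18.6667 [0.5072 0.1004 0.0723] [-3.1398e+00  1.9000e-03  1.5784e+00] F [-11.51  -6.27  11.63] M [-1.396  2.465  0.395] 0.012545323734206845 [ 0.05  0.63 -0.48  1.98  0.48  0.64 -0.74] 0.097
```

>>> carry_out([
  [[0,0,0,0.7],[0,0,0,1.4],[0,0,0,2]],
])

```text
clock: 18.92
position: [0.5071, 0.1005, 0.0723]
tool_rot: [-3.14, 0.002, 1.544]
force: [-12.2, -6.5, 13.1]
grip_width: 0.0133
finger_force: 88.7
```

```bash
python3 o.py
```

```text
18.9167 [0.5071 0.1005 0.0723] [-3.1399e+00  1.9000e-03  1.5438e+00] F [-12.2   -6.55  13.13] M [-1.324  2.581  0.466] 0.013316016073799768 [ 0.04  0.63 -0.48  1.98  0.47  0.64 -0.77] -0.233
```

>>> carry_out([
  [[0,0,0,0.7],[0,0,0,1.4],[0,0,0,2]],
])

```text
clock: 19.17
position: [0.5071, 0.1005, 0.0723]
tool_rot: [-3.14, 0.002, 1.509]
force: [-12.5, -6.8, 13.1]
grip_width: 0.0131
finger_force: 88.8
```

```bash
python3 o.py
```

```text
19.1667 [0.5071 0.1005 0.0723] [-3.1398e+00  2.0000e-03  1.5090e+00] F [-12.54  -6.75  13.12] M [-1.421  2.629  0.547] 0.013116111088918315 [ 0.03  0.63 -0.47  1.98  0.46  0.64 -0.8 ] -0.289
```

>>> carry_out([
  [[0,0,0,0.3],[0,0,0,0.6]],
])

```text
clock: 19.33
position: [0.5071, 0.1005, 0.0723]
tool_rot: [-3.14, 0.002, 1.499]
force: [-12.2, -7.1, 13.6]
grip_width: 0.013
finger_force: 88.8
```

```bash
python3 - <<'E'
exec(open('o.py').read())
for i in range(5): bot.grab_frame("side");print(bot.observe()["moment"][2].round(3))
E
```

```text
19.3333 [0.5071 0.1005 0.0723] [-3.1398e+00  2.1000e-03  1.4989e+00] F [-12.2   -7.1   13.57] M [-1.362  2.603  0.64 ] 0.013012618665414831 [ 0.03  0.63 -0.46  1.99  0.46  0.64 -0.8 ] -0.455
0.482
0.459
0.475
0.565
0.507
```

>>> carry_out([
  [[0,0,0,0],[0,0,0,0],[0,0,0,0],[0,0,0,0],[0,0,0,0]],
], grip=0.06)

```text
clock: 20.0
position: [0.5084, 0.1015, 0.0717]
tool_rot: [3.141, -0.0, 1.499]
force: [0.2, -0.3, -0.6]
grip_width: 0.06
finger_force: 0.0
```

>>> carry_out([
  [[0,0,-0.01,0],[0,0,-0.03,0],[0,0,-0.06,0],[0,0,-0.1,0],[-0.03,0,-0.13,0],[-0.06,0,-0.13,0],[-0.06,0,-0.13,0],[-0.06,0,-0.13,0]],
])

```text
clock: 20.67
position: [0.504, 0.0399, 0.2024]
tool_rot: [3.141, 0.001, 1.496]
force: [-0.1, 1.0, 0.3]
grip_width: 0.0602
finger_force: 0.0
```

```bash
python3 - <<'E'
exec(open('o.py').read())
f=bot.grab_frame("wrist");save(f,"w9.png")
p=f["pixels"].astype(int);k=((p[:,:,0]>70)&(p[:,:,0]>2.2*p[:,:,1])).astype(np.uint8)
n,l,st,ce=cv2.connectedComponentsWithStats(k)
for i in range(1,n):
  if st[i,4]>300:
    ys,xs=np.nonzero(l==i);W=np.array([onz(f,q,.0995)[:2] for q in np.c_[xs,ys][::3]],dtype=np.float32);print(st[i],cv2.minAreaRect(W*1000))
for d in bot.spot_point(f,"lid_red")[:2]: print(d["position"],d["conf"],onz(f,d["position"],.012))
E
```

```text
20.6667 [0.504  0.0399 0.2024] [3.1406e+00 5.0000e-04 1.4963e+00] F [-0.13  1.04  0.33] M [ 0.051 -0.034  0.05 ] 0.060169732159449124 [ 0.24  0.42 -0.57  1.92  0.29  0.89 -0.55] 0.644
[ 332    0   40   62 1988] ((526.128173828125, 163.05368041992188), (31.14878273010254, 18.381607055664062), 79.21693420410156)
[ 310  104   29   74 1331] ((507.111328125, 103.61986541748047), (16.531435012817383, 42.636474609375), 2.5090126991271973)
[623 145  17  29 342] ((694.7603759765625, 80.04131317138672), (8.70931339263916, 17.249128341674805), 9.267539024353027)
[348.6, 15.8] 0.88 [0.5308603  0.18676187 0.012     ]
```

View pics/w9.png

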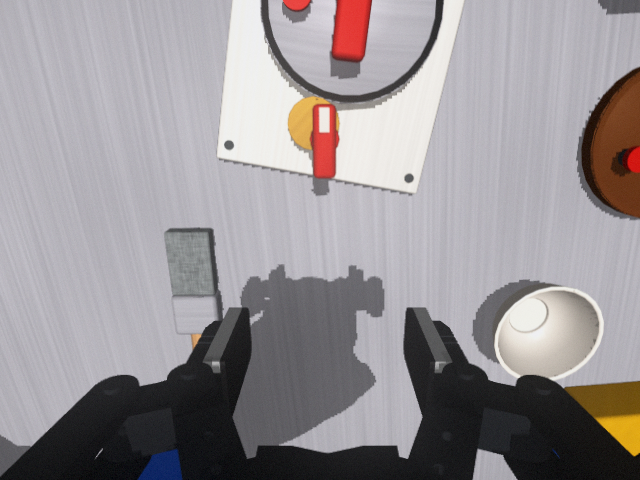

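The lobe bears on the rim, the lid is flat, and the wing is at (324,140), in line with the release yaw (no slip). The gripper is clear. Handing in.

```bash
python3 -c "
from h import *
print(bot.job_done())"
```

```text
the job is handed in; nothing more can be done
None
```

The red-handled lid is flat in the jig and clamped against the stop at roughly 12 N, estimated from turning moment, not measured directly. The gripper is clear, the other things were left alone, and the job is handed in with no verdict returned.

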